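Hang up and tally the ear defenders

TASK

The carving class is over: hang every ear defender that stands on the bench upright over the steel bar of the storage rail, so that its headband rests on the bar with one cup either side. Tally them on the stroke counter, which now stands at zero: press its lever right down once for each ear defender, letting it spring fully back after each press, so that it ends showing their exact number. Do not knock over the carved figure.

Things in the scene. Friction and masses are not known exactly. Their poses are not given: they have to be found in the camera images.
- muff1_center (a point): ear defender standing on its two grey cups (each 70 mm in x, 30 in y, 85 high) under a black arched band; 150 mm wide (y), 160 high, 70 clear between cups, 0.2 kg. All are alike; one may be missing. Point: its centre, 80 mm above its foot; z up, y from cup to cup. Crown pad at the top of the arch: 26 mm (x) x 56 (y) x 30 high, top 80 mm above this point, hollow underside seats on a bar 50 mm above it; grip it across x
- muff2_center (a point): another such ear defender, same shape, point and axes as muff1_center
- muff3_center (a point): another such ear defender, same shape, point and axes as muff1_center
- muff4_center (a point): another such ear defender, same shape, point and axes as muff1_center
- rail: fixed storage rail: level round steel bar, 18 mm thick, top 160 mm above the bench, between wooden posts 450 mm apart and 165 mm high. Origin on the bench below the bar's middle; y along the bar, x across. Room for four, 95 mm apart, within 150 mm of the middle. Hung, an ear defender's y lies across the bar, foot 30 mm above the bench
- bar_mid (a point): middle of the bar, on its top; the underside of a hung crown pad rests on the bar, so fingers that reach below the pad meet the bar
- lever_pad (a point): top of the black pad (42 x 36 mm) at the end of the stroke counter's lever. The counter is a grey steel box 110 mm deep, 64 wide, 205 high, fixed to the bench; its lever sticks out about 95 mm in front, towards the robot, at rest sloping up by 0.25 rad to its pad
- lever_pivot (a point): the lever's pivot inside the box, 150 mm above the bench, 130 mm behind the pad; x points away from the lever (level), y along the pivot
- lever (a joint): angle of the counter's lever: 0 at rest (up), 0.50 fully down against its stop; its pad goes down about 65 mm. Sprung: about 2 N at the pad to start, 6 N at the stop; it springs back by itself. A press counts when it goes down to the stop (at least 0.44)
- dial (a joint): angle of the counter's pointer on the round white face on the box's side: 0 straight up = none; a ratchet moves it one mark (0.393 rad) towards the robot at each full press of the lever; it cannot be turned back
- figure: carved reddish figure, 172 mm high, 60 mm wide, origin at its foot: a bystander, easily knocked over
Mind the look-alikes: they are no part of the job. What is shaped like the part that bears muff1_center but purple or yellow is not meant.

How it is judged (in metres and radians):
At the end, for the whole second after the job is handed in: every ear defender hangs at rest on the bar, upright within 0.35 rad, its centre within 30 mm across and 200 mm along the bar of its middle and 92 to 128 mm high; the pointer stands at their number x 0.393 rad, within 0.15; the lever is up (below 0.05 rad) (x of muff1_center in the frame of rail between -0.03 and 0.03 m and y of muff1_center in the frame of rail between -0.2 and 0.2 m and z of muff1_center in the frame of rail between 0.092 and 0.128 m and angle between each of muff1_center, muff2_center, muff3_center, muff4_center's own z axis and vertical below 0.35 rad and linear speed of each of muff1, muff2, muff3, muff4 below 0.03 m/s and x of muff2_center in the frame of rail between -0.03 and 0.03 m and y of muff2_center in the frame of rail between -0.2 and 0.2 m and z of muff2_center in the frame of rail between 0.092 and 0.128 m and x of muff3_center in the frame of rail between -0.03 and 0.03 m and y of muff3_center in the frame of rail between -0.2 and 0.2 m and z of muff3_center in the frame of rail between 0.092 and 0.128 m and x of muff4_center in the frame of rail between -0.03 and 0.03 m and y of muff4_center in the frame of rail between -0.2 and 0.2 m and z of muff4_center in the frame of rail between 0.092 and 0.128 m and ((((height (world z) of rail above -5 m and height (world z) of muff1_center above 5 m) or (height (world z) of rail above -5 m and height (world z) of muff2_center above 5 m) or (height (world z) of rail above -5 m and height (world z) of muff3_center above 5 m) or (height (world z) of rail above -5 m and height (world z) of muff4_center above 5 m)) and value of joint dial between 1.0281 and 1.3281 rad) or ((height (world z) of rail above 5 m or height (world z) of muff1_center above -5 m) and (height (world z) of rail above 5 m or height (world z) of muff2_center above -5 m) and (height (world z) of rail above 5 m or height (world z) of muff3_center above -5 m) and (height (world z) of rail above 5 m or height (world z) of muff4_center above -5 m) and value of joint dial between 1.4208 and 1.7208 rad)) and value of joint lever below 0.05 rad); the robot touches nothing.
It fails at once if the carved figure is knocked over (angle between figure's own z axis and vertical above 0.6 rad).
Of muff1, muff2, muff3, muff4 only 3 to 4 are there at a start; the rules pass over those that are not, and their reading is None.
At some moment in a run one of muff1, muff2, muff3, muff4 may be knocked a few centimetres aside while the robot is not near it.
It also fails if it takes over 210 s, if anything falls off the work surface, if the arm or the gripper's body presses on something with over 40 N, if the wrist force passes 120 N, or if a joint passes its speed limit or range.

ROBOT

A 6-joint arm with a two-finger parallel gripper is mounted at the origin on the work surface. World frame = base frame: x ahead of the robot, y to its left, z up, the work surface at z = 0. Lengths are in mm, angles in rad, forces in N, time in s.
With the tool pointing down it reaches from about 350 to 775 mm from the base axis. Payload 7.3 kg.
Tool frame: the origin (TCP) lies at the very end of the fingers, on their centre line; the grasp point (between the pads) lies 19 mm behind it; z points along the fingers, y is the line along which they close (so a half turn about z gives the same grasp; the last joint's range is limited). The gripper opens to 92 mm and grips with 3 to 60 N. Pads are 19 mm wide; open, the fingers measure 130 mm over their backs; the gripper's body (75 mm by 190 mm) begins 47 mm behind the grasp point.
Start: joints at [1.053, 0.342, 1.524, -0, 1.275, -0.146], TCP at [190.717, 489.157, 193.141] pointing down, gripper open.
Joint ranges: [-2.53, 2.53], [-0.77, 2.02], [0.04, 2.7], [-1, 4.14], [0.28, 2.66], [-3.11, 3.11]. Speed limits (rad/s): [2.57, 2.57, 3.14, 3.14, 3.14, 3.14].

INTERFACE

Orientations are given as [roll, pitch, yaw] about the fixed x, y, z axes, in that order (R = Rz(yaw) Ry(pitch) Rx(roll)).
In Python, from plant import * gives the robot as it stands.
- The arm moves only by the tool arm_command, never from a script. Its arguments are lists of equal length, an entry for each row: "gripper": the finger opening in mm, from 0 to 91.8; "dp": the shift along the tool's x, y, z in units of 25 mm (1.0 is 25 mm), a list of three; "twist": the turn about the tool's z in units of 5 degrees (1.0 is 5 degrees). A call has exactly 5 rows; each row shifts and turns the commanded pose from where the row before left it, along the tool's axes as they then stand; what a row does not reach is not made up. A row lasts 1/8 s, in which the tool goes at most 62.5 mm and 10.7 degrees, less where a joint would pass 70% of its speed; a pose out of reach is approached as far as the arm can. A call is refused whole if a number of a shift passes 1 or a number of a turn 1, either way. A call with a gripper value outside its range is refused whole. The fingers move at their own pace and stop on an object; the grip force is fixed at half the most. Time passes only in rows, so rows that do not move let the fingers close, or fill a call up. It gives the time, the measured TCP pose, the force, the opening and the grip force at its end, in the units of the state.
- get_obs(): the state, without advancing time (a new reading comes with each control period).
- capture(name): name is "side" or "top"; returns the picture (420x560x3 uint8, red, green, blue); there is no depth.
- get_calibration(name): a dict with "mtx" (3x3 intrinsics, pixels), "position" and "attitude" of the camera in the world. Camera axes: x right, y down, z forward; pixel columns grow to the right and rows downward; lengths in mm; the calibration is good to about 2 mm. A picture is of the moment at which its call begins. get_calibration takes no time and is no camera call.
- close_job(): hands the job in; it is judged then, once.
The state is a dict: "time": time; "joint_positions": joint angles; "dq": joint speeds; "tau": joint torques, N m; "tool_pos": TCP position; "tcp_rot": TCP orientation; "contact_force": force on the tool from outside, world axes, zero at the start; "moment": the same for the moment, N m; "grip_width": finger opening in mm; "finger_force": force on a finger pad.
Only numpy, scipy, OpenCV 4.12 (cv2) and the standard library are available. Lean on these libraries where they do the work, as an engineer would, in place of code of your own. Each camera call takes 0.05 s, during which the arm holds its last target. There are 200 camera calls.

## Working session

There is one attempt and no reset: what is moved stays moved. The work goes in short steps, Python scripts to look and compute and a tool call to move; the robot and the scene stay as the last step left them, time stands still between calls to the robot, and variables do not carry over. Pictures are saved under pics/ and viewed, at most 14 in all, crops included, and the job is handed in when it is done.

Besides the shell and the picture viewer there is one more tool, called as a command line: name --pt "numbers of a row" for each row, then --argument value for the rest. arm_command: Moves the arm, as the interface text tells. Its arguments: {"type":"object","properties":{"gripper":{"type":"array"},"dp":{"type":"array"},"twist":{"type":"array"}},"required":["gripper","dp","twist"]}

```bash
mkdir -p pics
python3 - <<'E'
from plant import *
import cv2
for n in("side","top"):
    cv2.imwrite(f"pics/{n}0.png",capture(n)[:,:,::-1]); print(n,get_calibration(n))
print(get_obs())
E
```

```text
side {'mtx': array([[497.26491532,   0.        , 286.46414397],
       [  0.        , 497.26491532, 211.65977683],
       [  0.        ,   0.        ,   1.        ]]), 'position': array([-268.10692461, -929.41556325,  979.62705725]), 'attitude': array([-2.21312334, -0.01794487, -0.64149012])}
top {'mtx': array([[425.97758598,   0.        , 271.28730162],
       [  0.        , 425.97758598, 213.05889536],
       [  0.        ,   0.        ,   1.        ]]), 'position': array([ 380.09472491,  -19.64194127, 1126.43970733]), 'attitude': array([-3.08581078, -0.0102284 , -1.57675042])}
{'time': 0.1, 'joint_positions': array([ 1.05297476e+00,  3.42641804e-01,  1.52491427e+00, -4.20331706e-06,
        1.27540875e+00, -1.46028284e-01]), 'dq': array([-0.00035239, -0.00130914, -0.0041858 , -0.00032868, -0.00154058,
        0.00034954]), 'tau': array([ 1.68895349e-03, -4.32004917e+01, -2.44696462e+01,  7.20232632e-02,
        5.25958801e-02, -4.47040054e-05]), 'tool_pos': array([190.51552207, 488.77387217, 192.52285165]), 'tcp_rot': array([-3.14023451e+00, -1.95686933e-04,  2.76980046e+00]), 'contact_force': array([-0.50866612,  0.17998931,  0.57644546]), 'moment': array([-0.00404335, -0.0195395 ,  0.03932183]), 'finger_force': 0.0, 'grip_width': 91.8603707359076}
```

View pics/side0.png

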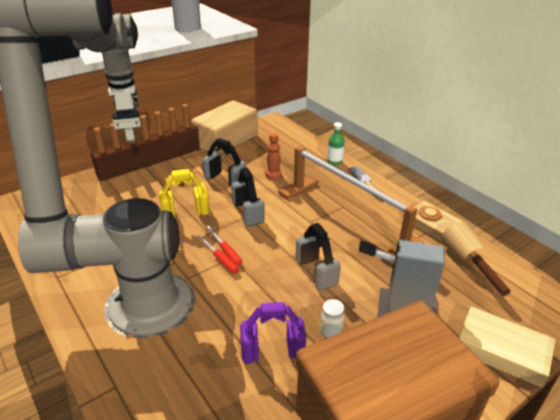

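View pics/top0.png

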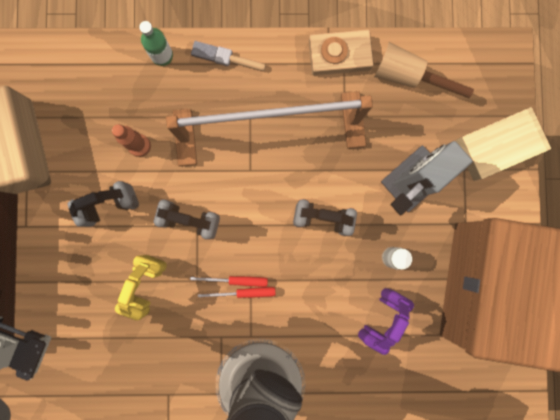

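Run:
```python
import cv2
t=cv2.imread("pics/top0.png");s=cv2.imread("pics/side0.png")
c=lambda im,x,y,w,h,k:cv2.resize(im[y:y+h,x:x+w],None,fx=k,fy=k,interpolation=cv2.INTER_CUBIC)
cv2.imwrite("pics/t1.png",c(t,60,95,320,150,2.5))
cv2.imwrite("pics/s1.png",c(s,190,120,260,180,3))
```

```text
(no output)
```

View pics/t1.png

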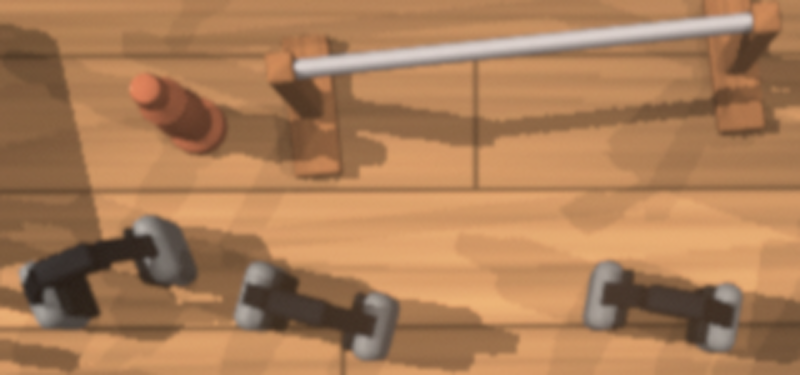

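View pics/s1.png

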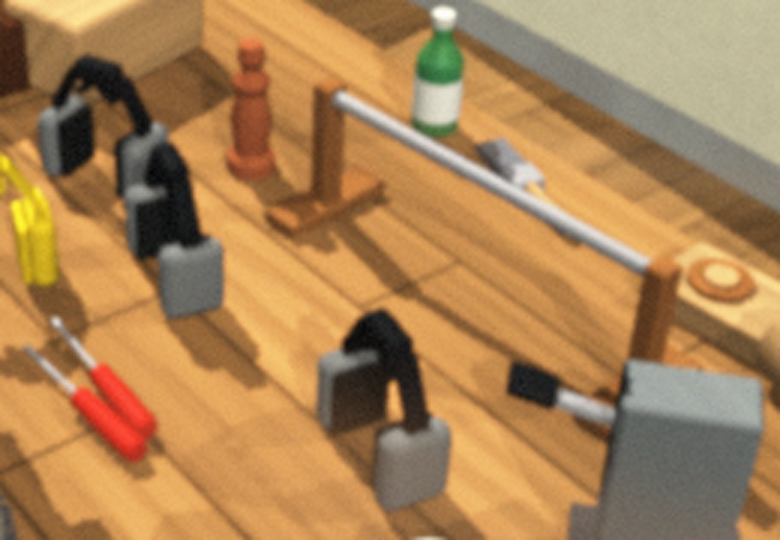

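```bash
cat > h.py <<'E'
from plant import *
import numpy as np, cv2
from scipy.spatial.transform import Rotation as R
from scipy.optimize import least_squares
C={n:get_calibration(n) for n in("side","top")}
def ray(n,u,v):
    c=C[n];r=R.from_euler('xyz',c['attitude']).as_matrix();return np.array(c['position']),r@np.linalg.solve(c['mtx'],[u,v,1])
def at(n,u,v,z):
    p,d=ray(n,u,v);return (p+d*(z-p[2])/d[2]).round(0)
def tri(uvt,uvs):
    A=[];b=[]
    for n,q in(("top",uvt),("side",uvs)):
        p,d=ray(n,*q);d/=np.linalg.norm(d);M=np.eye(3)-np.outer(d,d);A.append(M);b.append(M@p)
    return np.linalg.lstsq(np.vstack(A),np.hstack(b),rcond=None)[0].round(0)
E
python3 - <<'E'
from h import *
t=lambda x,y:(60+x/2.5,95+y/2.5); s=lambda x,y:(190+x/3,120+y/3)
for nm,l,r,c,sc in(("A",(50,290),(163,245),(72,265),(97,68)),("B",(258,294),(376,325),(305,306),(168,160)),("C",(605,293),(723,315),(668,300),(380,325))):
    L=at("top",*t(*l),85);Q=at("top",*t(*r),85);print(nm,L,Q,(L+Q)/2,np.linalg.norm(L-Q),"yaw",np.arctan2(*(L-Q)[[1,0]])-np.pi/2,"crown",at("top",*t(*c),158),at("side",*s(*sc),160),tri(t(*c),s(*sc)))
a=at("top",*t(300,66),157);b=at("top",*t(750,22),157);print("bar",a,b,(a+b)/2,at("side",*s(340,97),157),at("side",*s(648,265),157))
print("pad",at("top",405,203,180),at("side",*s(533,375),180),tri((405,203),s(533,375)))
print("fig",at("top",*t(148,88),172),at("top",*t(205,132),10))
E
```

```text
A [446. 436.  85.] [489. 326.  85.] [467.5 381.   85. ] 118.10588469674151 yaw 0.3726449038498296 crown [464. 384. 158.] [455. 375. 160.] [464. 388. 151.]
B [441. 233.  85.] [410. 118.  85.] [425.5 175.5  85. ] 119.10499569707393 yaw -0.26330654956916066 crown [425. 173. 158.] [415. 168. 160.] [423. 176. 153.]
C [ 440. -106.   85.] [ 418. -221.   85.] [ 429.  -163.5   85. ] 117.08543888972702 yaw -0.18902054628533627 crown [ 429. -157.  158.] [ 420. -165.  160.] [ 429. -158.  151.]
bar [647. 179. 157.] [ 687. -237.  157.] [667. -29. 157.] [642. 172. 157.] [ 685. -239.  157.]
pad [ 454. -329.  180.] [ 465. -308.  180.] [ 451. -322.  197.]
fig [623. 313. 172.] [617. 309.  10.]
```

```bash
cat >> h.py <<'E'
def go(x,y,z,yaw):
    "units for: twist first, then dp at the final yaw"
    o=get_obs();y0=o['tcp_rot'][2];tw=-np.degrees((yaw-y0+np.pi)%(2*np.pi)-np.pi)/5
    d=np.array([x,y,z])-o['tool_pos'];r=R.from_euler('xyz',[np.pi,0,yaw]).as_matrix()
    print("pos",o['tool_pos'].round(0),"yaw",round(y0,3),"q6",round(o['joint_positions'][5],2),"| twist",tw.round(2),"dp",(r.T@d/25).round(2),"F",o['contact_force'].round(1),"w",round(o['grip_width'],1))
E
python3 - <<'E'
from h import *
go(464,385,200,1.944)
import cv2
t=cv2.imread("pics/top0.png");s=cv2.imread("pics/side0.png")
c=lambda im,x,y,w,h,k:cv2.resize(im[y:y+h,x:x+w],None,fx=k,fy=k,interpolation=cv2.INTER_CUBIC)
cv2.imwrite("pics/cnt.png",np.hstack([c(t,370,130,110,100,3.5),c(s,340,210,110,100,3.5)]))
E
```

```text
pos [191. 489. 193.] yaw 2.77 q6 -0.15 | twist 9.46 dp [-7.85  8.67 -0.3 ] F [-0.5  0.2  0.6] w 91.9
```

View pics/cnt.png

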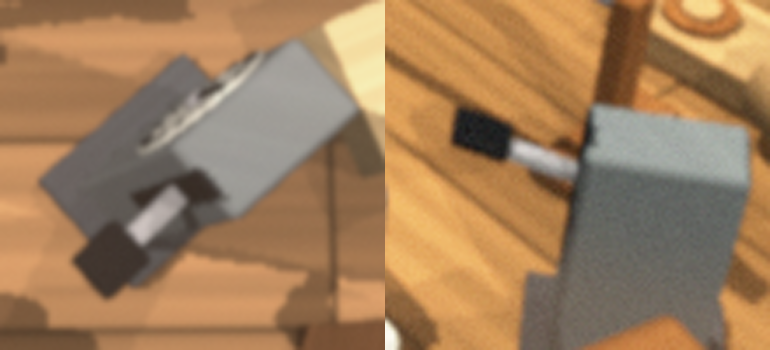

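Candidates in the top view are the black muffs A (88,201), B (181,217) and C (327,215). The yellow one (140,287) and purple one (388,322) are look-alikes, and the crops confirm three black ear defenders. The lever pad is at top (401,204), side (367,247).

arm_command --gripper '[91,91,91,91,91]' --pt "0 0 -0.2" --pt "0 0 -0.2" --pt "0 0 -0.2" --pt "0 0 0" --pt "0 0 0" --twist '[0.95,0.95,0.95,0.95,0.95]'

```text
time: 0.72
tool_pos: [190.6, 488.9, 207.8]
tcp_rot: [-3.141, 0.0, 2.353]
contact_force: [-0.2, -0.2, -0.6]
grip_width: 90.9
finger_force: 0.0
```

arm_command --gripper '[91,91,91,91,91]' --pt "0 0 0" --pt "0 0 0" --pt "0 0 0" --pt "0 0 0" --pt "0 0 0" --twist '[0.95,0.95,0.95,0.95,0.95]'

```text
time: 1.35
tool_pos: [190.6, 488.9, 207.7]
tcp_rot: [-3.141, 0.001, 1.938]
contact_force: [0.0, 0.5, 1.0]
grip_width: 90.8
finger_force: 0.0
```

arm_command --gripper '[91,91,91,91,91]' --pt "-0.78 0.87 0" --pt "-0.78 0.87 0" --pt "-0.78 0.87 0" --pt "-0.78 0.87 0" --pt "-0.78 0.87 0" --twist '[0,0,0,0,0]'

```text
time: 1.98
tool_pos: [328.0, 437.0, 207.7]
tcp_rot: [-3.141, 0.0, 1.941]
contact_force: [-0.3, 0.5, 0.6]
grip_width: 91.0
finger_force: 0.0
```

arm_command --gripper '[91,91,91,91,91]' --pt "-0.78 0.87 0" --pt "-0.78 0.87 0" --pt "-0.78 0.87 0" --pt "-0.5 0.5 0" --pt "0 0 0" --twist '[0,0,0,0,0]'

```text
time: 2.6
tool_pos: [426.0, 399.0, 207.6]
tcp_rot: [-3.141, 0.0, 1.939]
contact_force: [-0.5, 0.4, -0.2]
grip_width: 90.7
finger_force: 0.0
```

Run:
```python
from h import *
go(464,385,138,1.944)
s=capture("side");t=capture("top")
c=lambda im,x,y,w,h,k:cv2.resize(im[y:y+h,x:x+w],None,fx=k,fy=k,interpolation=cv2.INTER_CUBIC)[:,:,::-1]
cv2.imwrite("pics/a1.png",np.hstack([c(s,180,90,120,140,3.3),c(t,50,150,120,140,3.3)]))
```

```text
pos [426. 399. 208.] yaw 1.939 q6 0.25 | twist -0.05 dp [-1.07  1.21  2.79] F [-0.5  0.4 -0.2] w 90.7
```

View pics/a1.png

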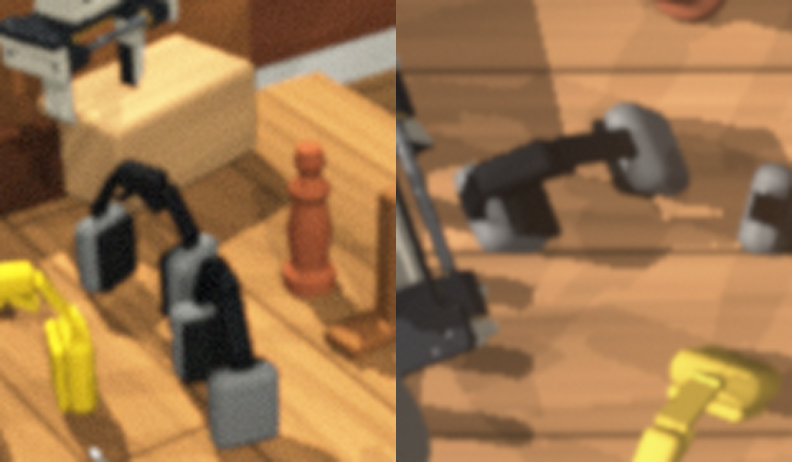

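```bash
cat >> h.py <<'E'
def px(n,p):
    c=C[n];r=R.from_euler('xyz',c['attitude']).as_matrix();q=c['mtx']@(r.T@(np.array(p,float)-c['position']));return (q[:2]/q[2]).round(1)
E
python3 - <<'E'
from h import *
for p in((477,419,208),(375,379,208),(426,399,208)):print(p,px("side",p),px("top",p))
E
```

```text
(477, 419, 208) [220.3 123.1] [ 63.1 193. ]
(375, 379, 208) [199.4 136. ] [ 80.8 240.3]
(426, 399, 208) [210.1 129.4] [ 71.9 216.6]
```

Run:
```python
from h import *
p0=np.array((190.5,489,192.5))
for s in(-46,46):
    d=s*np.array([np.sin(2.77),-np.cos(2.77),0]);print(px("side",p0+d),px("top",p0+d))
s=cv2.imread("pics/side0.png")
c=lambda im,x,y,w,h,k:cv2.resize(im[y:y+h,x:x+w],None,fx=k,fy=k,interpolation=cv2.INTER_CUBIC)
s2=capture("side")[:,:,::-1]
cv2.imwrite("pics/g.png",np.hstack([c(s,90,80,70,80,5),c(s2,170,80,80,80,5)]))
```

```text
[132.5 149.5] [ 50.8 334.2]
[131.7 135.9] [ 11.2 318.8]
```

View pics/g.png

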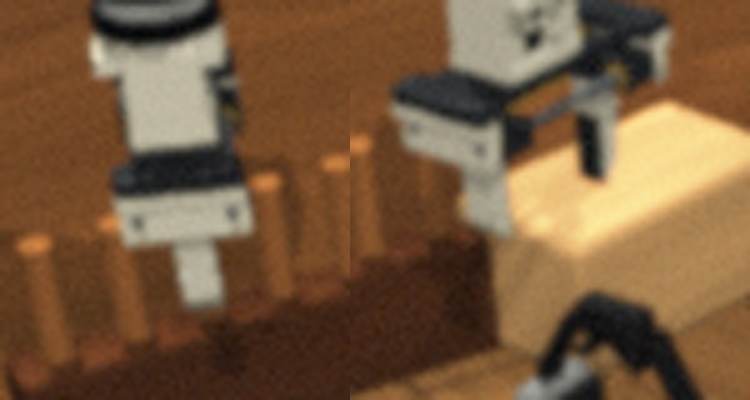

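arm_command --gripper '[91,91,91,91,91]' --pt "-0.36 0.4 0" --pt "-0.36 0.4 0" --pt "-0.36 0.4 0" --pt "0 0 0.6" --pt "0 0 0.6" --twist '[0,0,0,0,0]'

```text
time: 3.38
tool_pos: [462.9, 384.9, 176.5]
tcp_rot: [-3.14, -0.0, 1.94]
contact_force: [-0.9, -0.0, -0.8]
grip_width: 91.0
finger_force: 0.0
```

Run:
```python
from h import *
go(464,385,138,1.944)
s=capture("side");t=capture("top")
c=lambda im,x,y,w,h,k:cv2.resize(im[y:y+h,x:x+w],None,fx=k,fy=k,interpolation=cv2.INTER_CUBIC)[:,:,::-1]
cv2.imwrite("pics/a2.png",np.hstack([c(s,180,80,80,110,5),c(t,30,150,80,110,5)]))
```

```text
pos [463. 385. 177.] yaw 1.94 q6 0.2 | twist -0.04 dp [-0.01  0.04  1.54] F [-0.9 -0.  -0.8] w 91.0
```

View pics/a2.png

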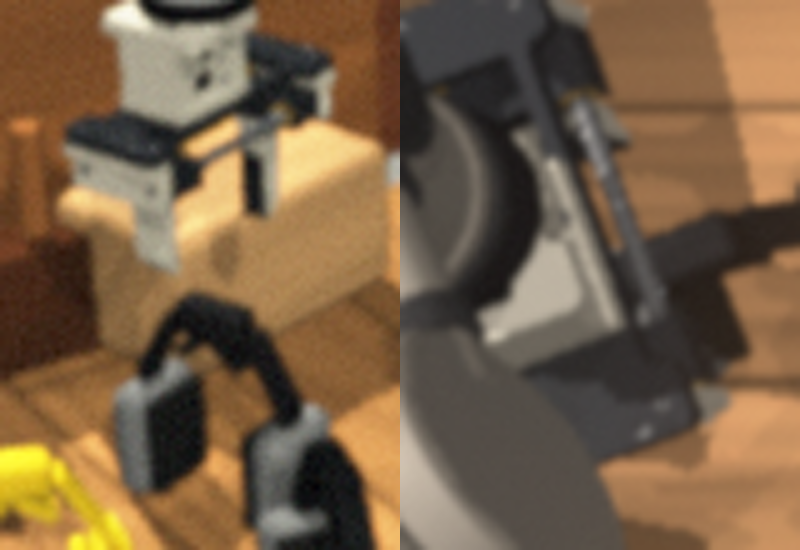

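arm_command --gripper '[91,91,91,91,91]' --pt "0 0 0.4" --pt "0 0 0.4" --pt "0 0 0.4" --pt "0 0 0.35" --pt "0 0 0" --twist '[0,0,0,0,0]'

```text
time: 4.1
tool_pos: [462.9, 384.9, 138.5]
tcp_rot: [-3.14, 0.0, 1.941]
contact_force: [-0.5, -0.3, -0.0]
grip_width: 90.9
finger_force: 0.0
```

Run:
```python
from h import *
go(464,385,138,1.944)
print(px("top",(463,385,240)),px("side",(463,385,176)),px("side",(463,385,160)))
s=capture("side")
c=lambda im,x,y,w,h,k:cv2.resize(im[y:y+h,x:x+w],None,fx=k,fy=k,interpolation=cv2.INTER_CUBIC)[:,:,::-1]
cv2.imwrite("pics/a3.png",c(s,170,80,110,110,5))
```

```text
pos [463. 385. 138.] yaw 1.941 q6 0.2 | twist -0.04 dp [-0.01  0.04  0.02] F [-0.5 -0.3 -0. ] w 90.9
[ 72.  198.1] [222.5 136.6] [222.8 140.8]
```

View pics/a3.png

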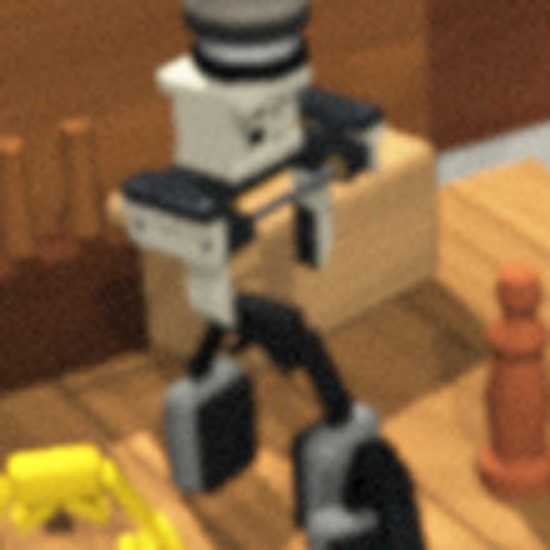

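arm_command --gripper '[60,40,20,15,15]' --pt "0 0 0" --pt "0 0 0" --pt "0 0 0" --pt "0 0 0" --pt "0 0 0" --twist '[0,0,0,0,0]'

```text
time: 4.78
tool_pos: [463.3, 385.2, 139.4]
tcp_rot: [3.141, -0.0, 1.941]
contact_force: [0.1, 0.3, 0.1]
grip_width: 45.5
finger_force: 0.0
```

arm_command --gripper '[15,15,15,15,15]' --pt "0 0 0" --pt "0 0 0" --pt "0 0 0" --pt "0 0 0" --pt "0 0 0" --twist '[0,0,0,0,0]'

```text
time: 5.4
tool_pos: [463.3, 385.2, 139.4]
tcp_rot: [3.142, -0.0, 1.941]
contact_force: [0.1, -0.3, -0.3]
grip_width: 14.9
finger_force: 0.0
```

Run:
```python
from h import *
s=capture("side");t=capture("top")
print(px("side",(463,385,139)),px("top",(463,385,139)))
c=lambda im,x,y,w,h,k:cv2.resize(im[y:y+h,x:x+w],None,fx=k,fy=k,interpolation=cv2.INTER_CUBIC)[:,:,::-1]
cv2.imwrite("pics/a4.png",np.hstack([c(s,190,100,66,90,6),c(t,50,160,66,90,6)]))
```

```text
[223.1 146.3] [ 91.9 202. ]
```

View pics/a4.png

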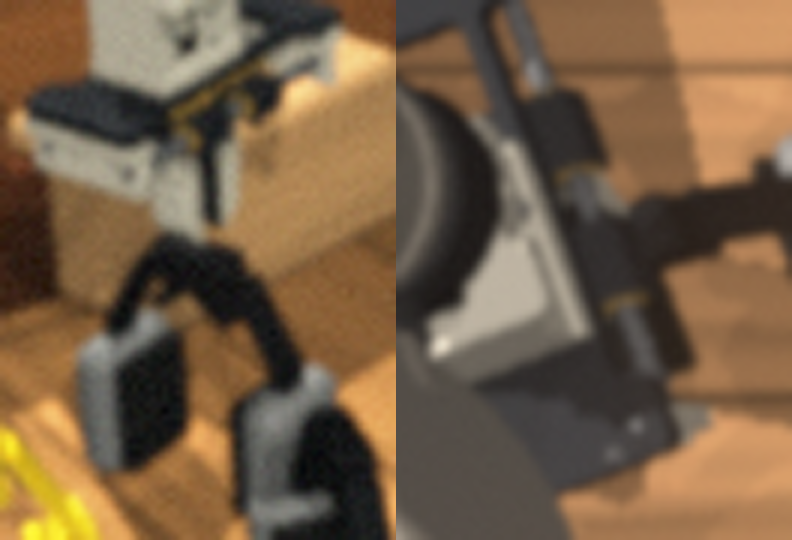

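arm_command --gripper '[15,15,15,15,15]' --pt "0 0 0.06" --pt "0 0 0.06" --pt "0 0 0.06" --pt "0 0 0" --pt "0 0 0" --twist '[0,0,0,0,0]'

```text
time: 6.12
tool_pos: [463.3, 385.2, 134.9]
tcp_rot: [3.142, -0.0, 1.941]
contact_force: [0.2, -1.2, -0.2]
grip_width: 15.0
finger_force: 0.0
```

arm_command --gripper '[15,15,15,15,15]' --pt "0 0 0.06" --pt "0 0 0.06" --pt "0 0 0.06" --pt "0 0 0" --pt "0 0 0" --twist '[0,0,0,0,0]'

```text
time: 6.75
tool_pos: [463.3, 385.2, 130.4]
tcp_rot: [3.142, -0.0, 1.941]
contact_force: [-0.0, 0.2, -0.5]
grip_width: 14.9
finger_force: 0.0
```

arm_command --gripper '[15,15,15,15,15]' --pt "0 0 0.06" --pt "0 0 0.06" --pt "0 0 0.06" --pt "0 0 0" --pt "0 0 0" --twist '[0,0,0,0,0]'

```text
time: 7.38
tool_pos: [463.5, 385.3, 126.7]
tcp_rot: [3.14, -0.0, 1.941]
contact_force: [-0.3, -0.5, 6.2]
grip_width: 14.8
finger_force: 2.7
```

Run:
```python
from h import *
s=capture("side");t=capture("top")
go(463,385,126,1.94)
a=cv2.imread("pics/side0.png")[:,:,::-1]
d=cv2.absdiff(s,a).max(2); # did muff A cups move?
print("diff cup areas",d[148:185,203:216].mean(),d[163:185,232:245].mean())
cv2.imwrite("pics/_s5.png",s[:,:,::-1])
```

```text
pos [464. 385. 127.] yaw 1.941 q6 0.2 | twist 0.01 dp [-0.   -0.02  0.03] F [-2.3 -1.   5.9] w 15.1
diff cup areas 6.41995841995842 9.283216783216783
```

arm_command --gripper '[15,91,91,91,91]' --pt "0 0 -0.5" --pt "0 0 0" --pt "0 0 0" --pt "0 0 0" --pt "0 0 0" --twist '[0,0,0,0,0]'

```text
time: 8.1
tool_pos: [463.1, 385.1, 138.1]
tcp_rot: [-3.141, 0.0, 1.941]
contact_force: [-0.2, -0.6, -0.1]
grip_width: 50.4
finger_force: 0.0
```

arm_command --gripper '[91,91,91,91,91]' --pt "0 0 0" --pt "0 0 0" --pt "0 0 0" --pt "0 0 0" --pt "0 0 0" --twist '[0,0,0,0,0]'

```text
time: 8.72
tool_pos: [463.3, 385.2, 138.4]
tcp_rot: [3.142, -0.0, 1.941]
contact_force: [0.6, -0.7, -0.2]
grip_width: 90.7
finger_force: 0.0
```

arm_command --gripper '[91,91,91,91,91]' --pt "0 0 0.3" --pt "0 0 0.3" --pt "0 0 0.3" --pt "0 0 0.2" --pt "0 0 0.2" --twist '[0,0,0,0,0]'

```text
time: 9.35
tool_pos: [463.3, 385.2, 105.5]
tcp_rot: [3.142, -0.0, 1.941]
contact_force: [-0.6, 0.6, -0.2]
grip_width: 90.8
finger_force: 0.0
```

arm_command --gripper '[60,40,20,10,10]' --pt "0 0 0" --pt "0 0 0" --pt "0 0 0" --pt "0 0 0" --pt "0 0 0" --twist '[0,0,0,0,0]'

```text
time: 9.98
tool_pos: [463.3, 385.2, 106.0]
tcp_rot: [3.141, -0.0, 1.941]
contact_force: [-0.5, -0.2, -0.6]
grip_width: 45.5
finger_force: 0.0
```

arm_command --gripper '[10,10,10,10,10]' --pt "0 0 0" --pt "0 0 0" --pt "0 0 0" --pt "0 0 0" --pt "0 0 0" --twist '[0,0,0,0,0]'

```text
time: 10.6
tool_pos: [463.1, 385.1, 105.7]
tcp_rot: [-3.141, 0.0, 1.941]
contact_force: [0.5, 0.9, -1.1]
grip_width: 25.9
finger_force: 29.8
```

arm_command --gripper '[10,10,10,10,10]' --pt "0 0 -0.5" --pt "0 0 -0.8" --pt "0 0 -0.8" --pt "0 0 -0.8" --pt "0 0 -0.8" --twist '[0,0,0,0,0]'

```text
time: 11.22
tool_pos: [463.3, 385.2, 200.0]
tcp_rot: [3.141, -0.0, 1.941]
contact_force: [-0.5, 0.3, -2.0]
grip_width: 25.6
finger_force: 29.8
```

arm_command --gripper '[10,10,10,10,10]' --pt "0 0 -0.8" --pt "0 0 -0.8" --pt "0 0 -0.8" --pt "0 0 -0.8" --pt "0 0 -0.8" --twist '[0,0,0,0,0]'

```text
time: 11.85
tool_pos: [463.1, 385.0, 299.9]
tcp_rot: [3.141, -0.0, 1.941]
contact_force: [0.9, -0.0, -2.2]
grip_width: 25.8
finger_force: 29.8
```

arm_command --gripper '[10,10,10,10,10]' --pt "0 0 -0.2" --pt "0 0 0" --pt "0 0 0" --pt "0 0 0" --pt "0 0 0" --twist '[-1,-1,-1,-1,-1]'

```text
time: 12.48
tool_pos: [463.1, 385.1, 304.3]
tcp_rot: [3.141, 0.0, 2.38]
contact_force: [-0.5, 0.4, -2.8]
grip_width: 25.9
finger_force: 29.8
```

arm_command --gripper '[10,10,10,10,10]' --pt "0 0 0" --pt "0 0 0" --pt "0 0 0" --pt "0 0 0" --pt "0 0 0" --twist '[-1,-1,-1,-1,-1]'

```text
time: 13.1
tool_pos: [463.1, 385.1, 304.3]
tcp_rot: [3.141, 0.0, 2.816]
contact_force: [0.1, -0.5, -1.5]
grip_width: 25.8
finger_force: 29.8
```

arm_command --gripper '[10,10,10,10,10]' --pt "0 0 0" --pt "0 0 0" --pt "0 0 0" --pt "0 0 0" --pt "0 0 0" --twist '[-1,-1,-1,-1,-0.9]'

```text
time: 13.72
tool_pos: [463.1, 385.1, 304.2]
tcp_rot: [3.141, 0.001, -3.039]
contact_force: [-0.2, 0.1, -2.2]
grip_width: 26.1
finger_force: 29.8
```

Run:
```python
from h import *
go(658,66,306,3.238)
s=capture("side");cv2.imwrite("pics/l.png",s[:,:,::-1])
t=capture("top");cv2.imwrite("pics/_l.png",t[:,:,::-1])
```

```text
pos [463. 385. 304.] yaw -3.039 q6 -1.11 | twist 0.07 dp [ -6.53 -13.45  -0.07] F [-0.2  0.1 -2.2] w 26.1
```

View pics/l.png

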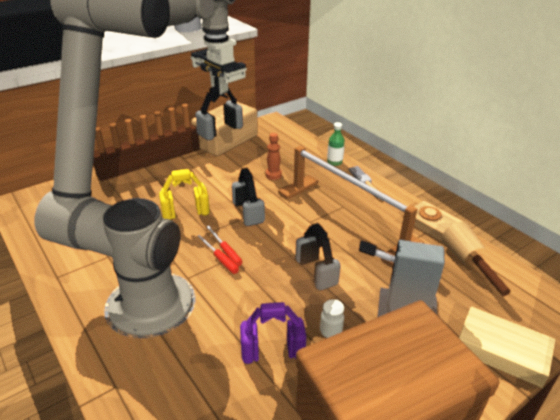

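arm_command --gripper '[10,10,10,10,10]' --pt "0 -0.9 0" --pt "0 -0.9 0" --pt "0 -0.9 0" --pt "0 -0.9 0" --pt "0 -0.9 0" --twist '[0,0,0,0,0]'

```text
time: 14.45
tool_pos: [474.5, 271.6, 303.7]
tcp_rot: [3.141, 0.0, -3.043]
contact_force: [0.0, 0.8, -2.1]
grip_width: 26.0
finger_force: 29.8
```

arm_command --gripper '[10,10,10,10,10]' --pt "-0.5 -0.9 0" --pt "-0.5 -0.9 0" --pt "-0.5 -0.9 0" --pt "-0.5 -0.9 0" --pt "-0.5 -0.9 0" --twist '[0,0,0,0,0]'

```text
time: 15.08
tool_pos: [548.1, 165.8, 303.7]
tcp_rot: [3.141, 0.0, -3.043]
contact_force: [-0.2, 0.1, -2.1]
grip_width: 26.0
finger_force: 29.8
```

arm_command --gripper '[10,10,10,10,10]' --pt "-0.8 -0.9 0" --pt "-0.8 -0.9 0" --pt "-0.8 -0.9 0" --pt "-0.8 -0.9 0" --pt "-0.8 -0.85 0" --twist '[0,0,0,0,0]'

```text
time: 15.7
tool_pos: [658.8, 64.8, 303.7]
tcp_rot: [3.141, 0.0, -3.044]
contact_force: [0.1, 0.6, -2.1]
grip_width: 26.1
finger_force: 29.8
```

Run:
```python
from h import *
go(658,66,136,3.238)
s=capture("side");t=capture("top")
cv2.imwrite("pics/b1.png",np.hstack([cv2.resize(im[y:y+h,x:x+w],None,fx=3,fy=3,interpolation=cv2.INTER_CUBIC)[:,:,::-1] for im,x,y,w,h in((s,270,60,130,190),(t,150,40,130,190))]))
```

```text
pos [659.  65. 304.] yaw -3.044 q6 -1.69 | twist 0.02 dp [0.03 0.05 6.71] F [ 0.1  0.6 -2.1] w 26.1
```

View pics/b1.png

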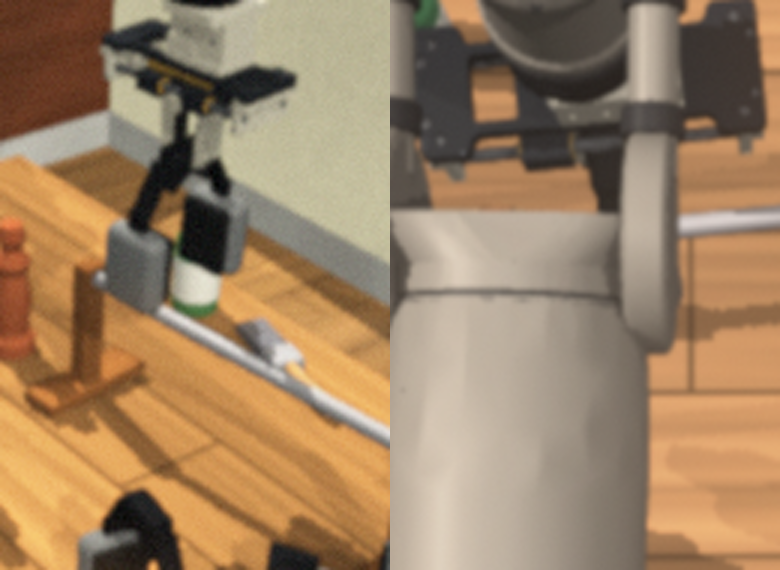

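arm_command --gripper '[10,10,10,10,10]' --pt "0 0 0.7" --pt "0 0 0.7" --pt "0 0 0.7" --pt "0 0 0.7" --pt "0 0 0.4" --twist '[0,0,0,0,0]'

```text
time: 16.42
tool_pos: [657.4, 66.6, 222.7]
tcp_rot: [3.141, -0.001, -3.042]
contact_force: [0.1, -0.1, -2.7]
grip_width: 25.5
finger_force: 30.0
```

arm_command --gripper '[10,10,10,10,10]' --pt "0 0 0.6" --pt "0 0 0.6" --pt "0 0 0.6" --pt "0 0 0.6" --pt "0 0 0.4" --twist '[0,0,0,0,0]'

```text
time: 17.05
tool_pos: [658.0, 66.7, 152.0]
tcp_rot: [3.141, -0.001, -3.042]
contact_force: [0.4, 0.2, -2.1]
grip_width: 25.7
finger_force: 30.0
```

arm_command --gripper '[10,10,10,10,10]' --pt "0 0 0.2" --pt "0 0 0.1" --pt "0 0 0.1" --pt "0 0 0" --pt "0 0 0" --twist '[0,0,0,0,0]'

```text
time: 17.68
tool_pos: [658.5, 66.7, 143.7]
tcp_rot: [3.142, 0.001, -3.042]
contact_force: [0.2, 0.1, -1.0]
grip_width: 25.7
finger_force: 30.0
```

arm_command --gripper '[10,10,10,10,10]' --pt "0 0 0.08" --pt "0 0 0.08" --pt "0 0 0.06" --pt "0 0 0" --pt "0 0 0" --twist '[0,0,0,0,0]'

```text
time: 18.3
tool_pos: [659.2, 66.7, 138.7]
tcp_rot: [-3.141, 0.002, -3.042]
contact_force: [2.4, 0.4, 4.2]
grip_width: 25.9
finger_force: 30.0
```

arm_command --gripper '[10,10,10,10,10]' --pt "0 0 0.06" --pt "0 0 0.06" --pt "0 0 0" --pt "0 0 0" --pt "0 0 0" --twist '[0,0,0,0,0]'

```text
time: 18.92
tool_pos: [660.4, 66.7, 137.8]
tcp_rot: [-3.141, 0.007, -3.042]
contact_force: [2.9, 0.2, 11.0]
grip_width: 25.8
finger_force: 30.0
```

arm_command --gripper '[40,60,60,60,60]' --pt "0 0 0" --pt "0 0 0" --pt "0 0 0" --pt "0 0 0" --pt "0 0 0" --twist '[0,0,0,0,0]'

```text
time: 19.55
tool_pos: [658.2, 66.7, 134.7]
tcp_rot: [3.141, -0.0, -3.042]
contact_force: [0.5, 0.2, -0.8]
grip_width: 60.0
finger_force: 0.0
```

arm_command --gripper '[60,60,60,60,60]' --pt "0 0 -0.3" --pt "0 0 -0.8" --pt "0 0 -0.8" --pt "0 0 -0.8" --pt "0 0 -0.8" --twist '[0,0,0,0,0]'

```text
time: 20.18
tool_pos: [658.4, 66.7, 223.7]
tcp_rot: [-3.142, 0.001, -3.042]
contact_force: [0.4, -0.7, -1.1]
grip_width: 59.9
finger_force: 0.0
```

arm_command --gripper '[91,91,91,91,91]' --pt "1 0 -0.4" --pt "1 0 0" --pt "1 0 0" --pt "1 0 0" --pt "1 0 0" --twist '[0,0,0,0,0]'

```text
time: 20.8
tool_pos: [533.2, 54.2, 233.1]
tcp_rot: [-3.141, 0.001, -3.042]
contact_force: [-0.2, 0.4, 0.5]
grip_width: 91.0
finger_force: 0.0
```

Run:
```python
from h import *
go(425,175,175,1.308)
s=capture("side");t=capture("top")
cv2.imwrite("pics/_s6.png",s[:,:,::-1]);cv2.imwrite("pics/_t6.png",t[:,:,::-1])
o=np.array([np.nan])
for n,im,a in(("s",s,"side0"),("t",t,"top0")):
    b=cv2.imread(f"pics/{a}.png")[:,:,::-1]; d=cv2.absdiff(im,b).max(2)
    R={"s":{"B":(232,168,265,226),"C":(295,224,340,290)},"t":{"B":(154,200,220,240),"C":(294,197,358,238)}}[n]
    for k,(x0,y0,x1,y1) in R.items(): print(n,k,d[y0:y1,x0:x1].mean().round(1))
```

```text
pos [533.  54. 233.] yaw -3.042 q6 -1.71 | twist 22.15 dp [ 3.54 -5.44  2.33] F [-0.2  0.4  0.5] w 91.0
s B 11.6
s C 9.6
t B 51.8
t C 7.9
```

arm_command --gripper '[91,91,91,91,91]' --pt "0 0 0" --pt "0 0 0" --pt "0 0 0" --pt "0 0 0" --pt "0 0 0" --twist '[-1,-1,-1,-1,-1]'

```text
time: 21.52
tool_pos: [535.0, 54.3, 232.8]
tcp_rot: [-3.141, 0.001, -2.603]
contact_force: [-0.5, 0.3, -0.0]
grip_width: 90.7
finger_force: 0.0
```

arm_command --gripper '[91,91,91,91,91]' --pt "0 0 0" --pt "0 0 0" --pt "0 0 0" --pt "0 0 0" --pt "0 0 0" --twist '[-1,-1,-1,-1,-1]'

```text
time: 22.15
tool_pos: [534.9, 54.3, 232.8]
tcp_rot: [-3.141, 0.001, -2.167]
contact_force: [-0.0, 1.2, 0.1]
grip_width: 91.0
finger_force: 0.0
```

arm_command --gripper '[91,91,91,91,91]' --pt "0 0 0" --pt "0 0 0" --pt "0 0 0" --pt "0 0 0" --pt "0 0 0" --twist '[-1,-1,-1,-0.85,0]'

```text
time: 22.78
tool_pos: [534.7, 54.3, 232.7]
tcp_rot: [-3.141, 0.0, -1.834]
contact_force: [0.1, -0.8, 0.2]
grip_width: 90.7
finger_force: 0.0
```

Run:
```python
from h import *
go(425,175,180,1.308+np.pi)
```

```text
pos [535.  54. 233.] yaw -1.834 q6 -2.92 | twist -0.01 dp [-3.52  5.49  2.11] F [ 0.1 -0.8  0.2] w 90.7
```

arm_command --gripper '[91,91,91,91,91]' --pt "-0.5 0.8 0" --pt "-0.5 0.8 0" --pt "-0.5 0.8 0" --pt "-0.5 0.8 0" --pt "-0.5 0.8 0" --twist '[0,0,0,0,0]'

```text
time: 23.4
tool_pos: [452.5, 141.8, 232.6]
tcp_rot: [-3.141, 0.0, -1.833]
contact_force: [0.3, 0.7, 0.2]
grip_width: 90.8
finger_force: 0.0
```

arm_command --gripper '[91,91,91,91,91]' --pt "-0.5 0.75 0" --pt "-0.5 0.75 0" --pt "0 0 0.7" --pt "0 0 0.7" --pt "0 0 0.7" --twist '[0,0,0,0,0]'

```text
time: 24.02
tool_pos: [423.3, 175.3, 179.7]
tcp_rot: [-3.141, 0.0, -1.833]
contact_force: [-0.7, 0.0, -0.1]
grip_width: 91.3
finger_force: 0.0
```

Run:
```python
from h import *
go(425,175,106,1.308+np.pi)
s=capture("side");cv2.imwrite("pics/_s7.png",s[:,:,::-1])
b=cv2.imread("pics/side0.png")[:,:,::-1];d=cv2.absdiff(s,b).max(2)
print("B lower",d[185:226,232:265].mean(),"C",d[224:290,295:340].mean())
```

```text
pos [423. 175. 180.] yaw -1.833 q6 -2.65 | twist 0.01 dp [-0.01 -0.07  2.95] F [-0.7  0.  -0.1] w 91.3
B lower 6.411677753141168 C 17.04915824915825
```

arm_command --gripper '[91,91,91,91,91]' --pt "0 0 0.7" --pt "0 0 0.7" --pt "0 0 0.7" --pt "0 0 0.5" --pt "0 0 0.35" --twist '[0,0,0,0,0]'

```text
time: 24.7
tool_pos: [423.8, 174.8, 105.9]
tcp_rot: [-3.141, 0.0, -1.833]
contact_force: [-0.6, -0.1, -0.3]
grip_width: 91.0
finger_force: 0.0
```

arm_command --gripper '[60,40,20,10,10]' --pt "0 0 0" --pt "0 0 0" --pt "0 0 0" --pt "0 0 0" --pt "0 0 0" --twist '[0,0,0,0,0]'

```text
time: 25.32
tool_pos: [424.0, 174.5, 106.3]
tcp_rot: [-3.141, 0.0, -1.834]
contact_force: [0.1, 0.5, -0.3]
grip_width: 45.8
finger_force: 0.0
```

arm_command --gripper '[10,10,10,10,10]' --pt "0 0 0" --pt "0 0 0" --pt "0 0 0" --pt "0 0 0" --pt "0 0 0" --twist '[0,0,0,0,0]'

```text
time: 25.95
tool_pos: [423.9, 174.5, 106.1]
tcp_rot: [3.142, 0.0, -1.833]
contact_force: [-0.2, 0.2, 0.8]
grip_width: 25.9
finger_force: 30.0
```

arm_command --gripper '[10,10,10,10,10]' --pt "0 0 -0.5" --pt "0 0 -0.8" --pt "0 0 -0.8" --pt "0 0 -0.8" --pt "0 0 -0.8" --twist '[0,0,0,0,0]'

```text
time: 26.58
tool_pos: [423.8, 174.5, 199.9]
tcp_rot: [-3.141, 0.0, -1.834]
contact_force: [0.5, -0.4, -2.6]
grip_width: 26.1
finger_force: 30.0
```

arm_command --gripper '[10,10,10,10,10]' --pt "0 0 -0.8" --pt "0 0 -0.8" --pt "0 0 -0.8" --pt "0 0 -0.8" --pt "0 0 -0.8" --twist '[0,0,0,0,0]'

```text
time: 27.2
tool_pos: [423.6, 174.4, 299.9]
tcp_rot: [-3.141, 0.0, -1.834]
contact_force: [-0.3, -0.9, -2.8]
grip_width: 25.7
finger_force: 30.0
```

arm_command --gripper '[10,10,10,10,10]' --pt "0 0 -0.2" --pt "0 0 0" --pt "0 0 0" --pt "0 0 0" --pt "0 0 0" --twist '[1,1,1,1,1]'

```text
time: 27.82
tool_pos: [423.6, 174.4, 304.2]
tcp_rot: [-3.141, 0.0, -2.273]
contact_force: [0.1, 0.1, -2.6]
grip_width: 25.9
finger_force: 30.0
```

arm_command --gripper '[10,10,10,10,10]' --pt "0 0 0" --pt "0 0 0" --pt "0 0 0" --pt "0 0 0" --pt "0 0 0" --twist '[1,1,1,1,1]'

```text
time: 28.45
tool_pos: [423.6, 174.4, 304.2]
tcp_rot: [-3.142, 0.0, -2.709]
contact_force: [-0.3, -0.2, -2.4]
grip_width: 25.6
finger_force: 30.0
```

arm_command --gripper '[10,10,10,10,10]' --pt "0 0 0" --pt "0 0 0" --pt "0 0 0" --pt "0 0 0" --pt "0 0 0" --twist '[1,1,1,0.9,0]'

```text
time: 29.08
tool_pos: [423.7, 174.4, 304.1]
tcp_rot: [3.142, 0.0, -3.046]
contact_force: [0.1, -0.1, -1.5]
grip_width: 25.7
finger_force: 30.0
```

Run:
```python
from h import *
go(668,-29,305,3.238)
s=capture("side");t=capture("top");cv2.imwrite("pics/_s8.png",s[:,:,::-1])
cv2.imwrite("pics/_t8.png",t[:,:,::-1])
cv2.imwrite("pics/c8.png",np.hstack([cv2.resize(im[y:y+h,x:x+w],None,fx=2.6,fy=2.6,interpolation=cv2.INTER_CUBIC)[:,:,::-1] for im,x,y,w,h in((s,280,100,150,200),(t,160,60,155,200))]))
```

```text
pos [424. 174. 304.] yaw -3.046 q6 -1.44 | twist -0.01 dp [-8.94 -9.04 -0.04] F [ 0.1 -0.1 -1.5] w 25.7
```

View pics/c8.png

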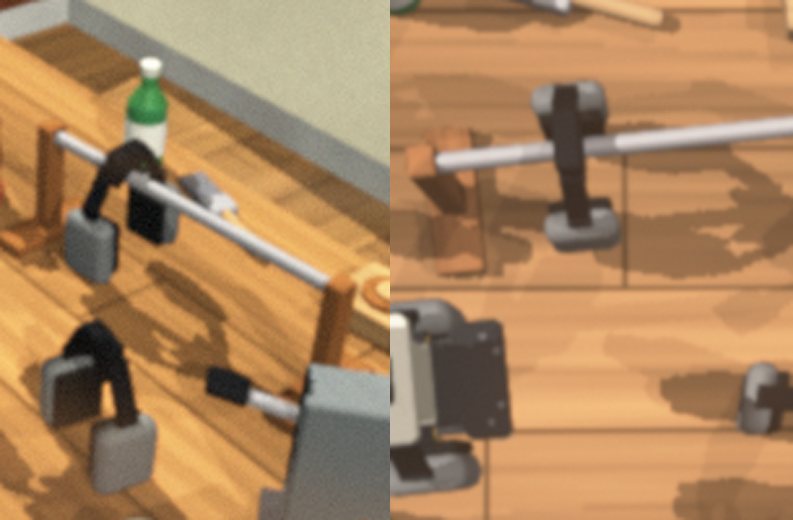

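A hangs upright on the bar with the band at top (229,122) and one cup either side. C is still in place.

arm_command --gripper '[10,10,10,10,10]' --pt "-0.8 -1 0" --pt "-0.8 -1 0" --pt "-0.8 -1 0" --pt "-0.8 -1 0" --pt "-0.8 -1 0" --twist '[0,0,0,0,0]'

```text
time: 29.8
tool_pos: [535.9, 58.8, 303.7]
tcp_rot: [3.141, -0.0, -3.045]
contact_force: [0.2, 0.5, -2.1]
grip_width: 26.0
finger_force: 30.0
```

arm_command --gripper '[10,10,10,10,10]' --pt "-1 -0.8 0" --pt "-1 -0.8 0" --pt "-1 -0.8 0" --pt "-1 -0.8 0" --pt "-0.95 -0.8 0" --twist '[0,0,0,0,0]'

```text
time: 30.42
tool_pos: [668.8, -28.8, 303.4]
tcp_rot: [3.141, -0.0, -3.045]
contact_force: [0.2, 0.9, -2.3]
grip_width: 25.7
finger_force: 30.0
```

arm_command --gripper '[10,10,10,10,10]' --pt "0 0 0" --pt "0 0 0.6" --pt "0 0 0.7" --pt "0 0 0.7" --pt "0 0 0.6" --twist '[0,0,0,0,0]'

```text
time: 31.05
tool_pos: [667.3, -27.5, 238.2]
tcp_rot: [3.141, -0.0, -3.045]
contact_force: [0.4, 0.4, -2.3]
grip_width: 25.7
finger_force: 30.0
```

arm_command --gripper '[10,10,10,10,10]' --pt "0 0 0.8" --pt "0 0 0.8" --pt "0 0 0.8" --pt "0 0 0.8" --pt "0 0 0.5" --twist '[0,0,0,0,0]'

```text
time: 31.68
tool_pos: [667.4, -27.8, 145.2]
tcp_rot: [3.141, -0.001, -3.046]
contact_force: [1.0, 0.5, -1.3]
grip_width: 25.7
finger_force: 30.0
```

arm_command --gripper '[10,10,10,10,10]' --pt "0 0 0.1" --pt "0 0 0.1" --pt "0 0 0.06" --pt "0 0 0" --pt "0 0 0" --twist '[0,0,0,0,0]'

```text
time: 32.3
tool_pos: [668.5, -28.3, 141.4]
tcp_rot: [-3.141, 0.002, -3.046]
contact_force: [-2.9, 0.9, 6.6]
grip_width: 25.9
finger_force: 30.0
```

arm_command --gripper '[10,10,10,10,10]' --pt "0.06 0 0.04" --pt "0.06 0 0.04" --pt "0 0 0" --pt "0 0 0" --pt "0 0 0" --twist '[0,0,0,0,0]'

```text
time: 32.92
tool_pos: [665.8, -28.8, 139.4]
tcp_rot: [-3.141, 0.003, -3.047]
contact_force: [-2.3, -0.4, 6.0]
grip_width: 26.1
finger_force: 30.0
```

arm_command --gripper '[40,55,55,55,55]' --pt "0 0 0" --pt "0 0 0" --pt "0 0 0" --pt "0 0 0" --pt "0 0 0" --twist '[0,0,0,0,0]'

```text
time: 33.55
tool_pos: [665.0, -28.5, 137.5]
tcp_rot: [3.142, -0.0, -3.047]
contact_force: [0.7, -0.8, 0.0]
grip_width: 54.9
finger_force: 0.0
```

arm_command --gripper '[55,55,55,55,55]' --pt "0 0 -0.3" --pt "0 0 -0.8" --pt "0 0 -0.8" --pt "0 0 -0.8" --pt "0 0 -0.8" --twist '[0,0,0,0,0]'

```text
time: 34.17
tool_pos: [665.1, -28.5, 226.5]
tcp_rot: [-3.141, 0.001, -3.046]
contact_force: [0.0, 0.2, 0.1]
grip_width: 54.8
finger_force: 0.0
```

arm_command --gripper '[91,91,91,91,91]' --pt "1 0 -0.4" --pt "1 0 0" --pt "1 0 0" --pt "1 0 0" --pt "1 0 0" --twist '[0,0,0,0,0]'

```text
time: 34.8
tool_pos: [539.9, -40.5, 235.9]
tcp_rot: [-3.141, 0.001, -3.047]
contact_force: [-0.8, -0.0, 0.2]
grip_width: 90.9
finger_force: 0.0
```

Run:
```python
from h import *
s=capture("side");t=capture("top");cv2.imwrite("pics/_s9.png",s[:,:,::-1]);cv2.imwrite("pics/_t9.png",t[:,:,::-1])
for n,im,(x0,y0,x1,y1) in(("side0",s,(293,222,342,290)),("top0",t,(292,195,360,240)),("top0",t,(330,195,360,240))):
    b=cv2.imread(f"pics/{n}.png")[:,:,::-1]
    m=cv2.matchTemplate(im[y0-20:y1+20,x0-30:x1+30],np.ascontiguousarray(b[y0:y1,x0:x1]),cv2.TM_CCOEFF_NORMED);_,v,_,l=cv2.minMaxLoc(m);print(n,v,l[0]-30,l[1]-20)
# A reference: compare hung A, B via dark mask in side around expected crown
for p in((659,67),(668,-29)):
    for q in((p[0],p[1],188),(p[0]-60,p[1]-6,70),(p[0]+60,p[1]+6,70)):
        u=px("side",q);v=px("top",q);print(q,u,s[int(u[1]),int(u[0])],v,t[int(v[1]),int(v[0])])
go(429,-160,180,1.382)
```

```text
side0 0.940729558467865 0 0
top0 0.7592509388923645 3 1
top0 0.9997624158859253 0 0
(659, 67, 188) [328.7 155.9] [81 70 62] [227.5 112. ] [72 64 60]
(599, 61, 70) [313.2 194.1] [83 83 75] [234.2 149.4] [169 157 141]
(719, 73, 70) [338.7 180.6] [22 22 23] [229.4 102.3] [76 68 63]
(668, -29, 188) [351.7 168.3] [76 63 51] [270.4 107.9] [192 178 162]
(608, -35, 70) [335.  207.5] [83 84 80] [272.6 145.7] [87 79 70]
(728, -23, 70) [360.6 193. ] [21 23 19] [267.5  98.7] [189 175 158]
pos [539. -40. 236.] yaw -3.047 q6 -1.88 | twist 21.25 dp [-5.52 -3.43  2.25] F [ 0.2 -0.4  0.7] w 90.8
```

arm_command --gripper '[91,91,91,91,91]' --pt "0 0 0" --pt "0 0 0" --pt "0 0 0" --pt "0 0 0" --pt "0 0 0" --twist '[1,1,1,1,1]'

```text
time: 35.52
tool_pos: [541.5, -40.4, 235.5]
tcp_rot: [3.141, 0.001, 2.797]
contact_force: [0.8, 0.2, 0.7]
grip_width: 91.0
finger_force: 0.0
```

arm_command --gripper '[91,91,91,91,91]' --pt "0 0 0" --pt "0 0 0" --pt "0 0 0" --pt "0 0 0" --pt "0 0 0" --twist '[1,1,1,1,1]'

```text
time: 36.15
tool_pos: [541.6, -40.4, 235.5]
tcp_rot: [3.141, 0.001, 2.361]
contact_force: [-0.8, 0.6, 0.3]
grip_width: 90.9
finger_force: 0.0
```

arm_command --gripper '[91,91,91,91,91]' --pt "0 0 0" --pt "0 0 0" --pt "0 0 0" --pt "0 0 0" --pt "0 0 0" --twist '[1,1,1,1,1]'

```text
time: 36.78
tool_pos: [541.6, -40.4, 235.5]
tcp_rot: [3.141, 0.0, 1.925]
contact_force: [0.4, -0.8, -0.3]
grip_width: 90.9
finger_force: 0.0
```

arm_command --gripper '[91,91,91,91,91]' --pt "0 0 0" --pt "0 0 0" --pt "0 0 0" --pt "0 0 0" --pt "0 0 0" --twist '[1,1,1,1,1]'

```text
time: 37.4
tool_pos: [541.5, -40.4, 235.5]
tcp_rot: [3.141, -0.0, 1.489]
contact_force: [0.3, 0.3, 0.0]
grip_width: 90.6
finger_force: 0.0
```

arm_command --gripper '[91,91,91,91,91]' --pt "0 0 0" --pt "0 0 0" --pt "0 0 0" --pt "0 0 0" --pt "0 0 0" --twist '[0.65,0.6,0,0,0]'

```text
time: 38.02
tool_pos: [540.8, -40.4, 235.2]
tcp_rot: [3.141, -0.0, 1.383]
contact_force: [-0.5, 0.1, 0.1]
grip_width: 91.1
finger_force: 0.0
```

Run:
```python
from h import *
go(429,-160,180,1.382)
s=capture("side")
for n,im,(x0,y0,x1,y1) in(("side0",s,(293,222,342,290)),):
    b=cv2.imread(f"pics/{n}.png")[:,:,::-1]
    m=cv2.matchTemplate(im[y0-20:y1+20,x0-30:x1+30],np.ascontiguousarray(b[y0:y1,x0:x1]),cv2.TM_CCOEFF_NORMED);_,v,_,l=cv2.minMaxLoc(m);print(n,v,l[0]-30,l[1]-20)
```

```text
pos [541. -40. 235.] yaw 1.383 q6 -0.03 | twist 0.01 dp [-5.54 -3.49  2.21] F [-0.5  0.1  0.1] w 91.1
side0 0.94012051820755 0 0
```

arm_command --gripper '[91,91,91,91,91]' --pt "-0.9 -0.58 0" --pt "-0.9 -0.58 0" --pt "-0.9 -0.58 0" --pt "-0.9 -0.58 0" --pt "-0.9 -0.58 0" --twist '[0,0,0,0,0]'

```text
time: 38.7
tool_pos: [447.7, -137.9, 235.2]
tcp_rot: [3.141, 0.0, 1.383]
contact_force: [0.3, 0.1, -0.0]
grip_width: 91.2
finger_force: 0.0
```

arm_command --gripper '[91,91,91,91,91]' --pt "-0.9 -0.57 0" --pt "-0.1 0 0" --pt "0 0 0.7" --pt "0 0 0.7" --pt "0 0 0.8" --twist '[0,0,0,0,0]'

```text
time: 39.33
tool_pos: [430.4, -158.8, 179.8]
tcp_rot: [3.14, -0.0, 1.383]
contact_force: [0.2, 0.2, -0.6]
grip_width: 90.8
finger_force: 0.0
```

arm_command --gripper '[91,91,91,91,91]' --pt "0 0 0.7" --pt "0 0 0.7" --pt "0 0 0.7" --pt "0 0 0.5" --pt "0 0 0.35" --twist '[0,0,0,0,0]'

```text
time: 39.95
tool_pos: [429.9, -158.9, 105.8]
tcp_rot: [-3.142, -0.0, 1.383]
contact_force: [0.5, 0.7, -0.0]
grip_width: 90.8
finger_force: 0.0
```

arm_command --gripper '[60,40,20,10,10]' --pt "0 0 0" --pt "0 0 0" --pt "0 0 0" --pt "0 0 0" --pt "0 0 0" --twist '[0,0,0,0,0]'

```text
time: 40.58
tool_pos: [429.6, -159.2, 106.5]
tcp_rot: [3.141, -0.0, 1.382]
contact_force: [0.9, -0.2, -0.2]
grip_width: 45.9
finger_force: 0.0
```

arm_command --gripper '[10,10,10,10,10]' --pt "0 0 0" --pt "0 0 0" --pt "0 0 0" --pt "0 0 0" --pt "0 0 0" --twist '[0,0,0,0,0]'

```text
time: 41.2
tool_pos: [429.6, -159.2, 106.3]
tcp_rot: [3.142, -0.0, 1.382]
contact_force: [0.4, 0.0, -0.5]
grip_width: 25.9
finger_force: 30.0
```

Gripped. Lift and turn to yaw 0.096 (twist +14.75).

arm_command --gripper '[10,10,10,10,10]' --pt "0 0 -0.5" --pt "0 0 -0.8" --pt "0 0 -0.8" --pt "0 0 -0.8" --pt "0 0 -0.8" --twist '[0,0,0,0,0]'

```text
time: 41.82
tool_pos: [429.5, -159.1, 200.2]
tcp_rot: [3.141, -0.0, 1.382]
contact_force: [0.2, 0.8, -2.0]
grip_width: 25.7
finger_force: 30.0
```

arm_command --gripper '[10,10,10,10,10]' --pt "0 0 -0.8" --pt "0 0 -0.8" --pt "0 0 -0.8" --pt "0 0 -0.8" --pt "0 0 -0.8" --twist '[0,0,0,0,0]'

```text
time: 42.45
tool_pos: [429.3, -159.0, 300.2]
tcp_rot: [3.141, -0.0, 1.382]
contact_force: [-0.3, -0.2, -2.3]
grip_width: 25.7
finger_force: 30.0
```

arm_command --gripper '[10,10,10,10,10]' --pt "0 0 -0.2" --pt "0 0 0" --pt "0 0 0" --pt "0 0 0" --pt "0 0 0" --twist '[1,1,1,1,1]'

```text
time: 43.08
tool_pos: [429.3, -159.0, 304.5]
tcp_rot: [3.141, -0.0, 0.943]
contact_force: [-0.6, 0.5, -1.2]
grip_width: 26.0
finger_force: 30.0
```

arm_command --gripper '[10,10,10,10,10]' --pt "0 0 0" --pt "0 0 0" --pt "0 0 0" --pt "0 0 0" --pt "0 0 0" --twist '[1,1,1,1,1]'

```text
time: 43.7
tool_pos: [429.3, -159.0, 304.5]
tcp_rot: [3.142, -0.0, 0.507]
contact_force: [0.3, 0.6, -1.7]
grip_width: 25.9
finger_force: 30.0
```

arm_command --gripper '[10,10,10,10,10]' --pt "0 0 0" --pt "0 0 0" --pt "0 0 0" --pt "0 0 0" --pt "0 0 0" --twist '[1,1,1,1,0.75]'

```text
time: 44.32
tool_pos: [429.3, -159.0, 304.5]
tcp_rot: [-3.142, -0.0, 0.093]
contact_force: [0.5, 0.2, -1.3]
grip_width: 25.6
finger_force: 30.0
```

Run:
```python
from h import *
go(676,-124,305,0.096)
```

```text
pos [ 429. -159.  304.] yaw 0.093 q6 0.96 | twist -0.04 dp [ 9.96 -0.45 -0.02] F [ 0.5  0.2 -1.3] w 25.6
```

arm_command --gripper '[10,10,10,10,10]' --pt "1 -0.05 0" --pt "1 -0.05 0" --pt "1 -0.05 0" --pt "1 -0.05 0" --pt "1 -0.05 0" --twist '[0,0,0,0,0]'

```text
time: 44.95
tool_pos: [553.9, -140.8, 304.4]
tcp_rot: [-3.141, 0.0, 0.095]
contact_force: [0.6, 0.1, -1.9]
grip_width: 25.8
finger_force: 30.0
```

arm_command --gripper '[10,10,10,10,10]' --pt "1 -0.05 0" --pt "1 -0.05 0" --pt "1 -0.05 0" --pt "1 -0.05 0" --pt "0.9 0 0" --twist '[0,0,0,0,0]'

```text
time: 45.58
tool_pos: [675.4, -124.1, 304.2]
tcp_rot: [-3.141, 0.0, 0.095]
contact_force: [-0.3, 0.2, -1.5]
grip_width: 26.0
finger_force: 30.0
```

arm_command --gripper '[10,10,10,10,10]' --pt "0 0 0" --pt "0 0 0.6" --pt "0 0 0.7" --pt "0 0 0.7" --pt "0 0 0.6" --twist '[0,0,0,0,0]'

```text
time: 46.2
tool_pos: [674.0, -124.6, 238.7]
tcp_rot: [-3.142, 0.0, 0.095]
contact_force: [-0.8, -0.1, -2.9]
grip_width: 25.9
finger_force: 30.0
```

arm_command --gripper '[10,10,10,10,10]' --pt "0 0 0.8" --pt "0 0 0.8" --pt "0 0 0.8" --pt "0 0 0.8" --pt "0 0 0.5" --twist '[0,0,0,0,0]'

```text
time: 46.82
tool_pos: [674.2, -124.5, 145.5]
tcp_rot: [-3.141, 0.001, 0.095]
contact_force: [-0.5, -0.1, -1.1]
grip_width: 25.9
finger_force: 30.0
```

arm_command --gripper '[10,10,10,10,10]' --pt "0 0 0.1" --pt "0 0 0.1" --pt "0 0 0.06" --pt "0 0 0" --pt "0 0 0" --twist '[0,0,0,0,0]'

```text
time: 47.45
tool_pos: [676.2, -124.7, 141.7]
tcp_rot: [3.14, -0.004, 0.095]
contact_force: [1.8, -0.3, 5.6]
grip_width: 25.7
finger_force: 30.0
```

arm_command --gripper '[10,10,10,10,10]' --pt "0.06 0 0.04" --pt "0.04 0 0.04" --pt "0 0 0" --pt "0 0 0" --pt "0 0 0" --twist '[0,0,0,0,0]'

```text
time: 48.08
tool_pos: [678.8, -124.5, 139.9]
tcp_rot: [3.14, -0.004, 0.095]
contact_force: [2.3, -0.6, 6.1]
grip_width: 25.9
finger_force: 30.0
```

arm_command --gripper '[40,55,55,55,55]' --pt "0 0 0" --pt "0 0 0" --pt "0 0 0" --pt "0 0 0" --pt "0 0 0" --twist '[0,0,0,0,0]'

```text
time: 48.7
tool_pos: [677.3, -124.2, 137.7]
tcp_rot: [-3.141, 0.0, 0.095]
contact_force: [0.4, -0.4, 0.2]
grip_width: 54.6
finger_force: 0.0
```

arm_command --gripper '[55,55,55,55,55]' --pt "0 0 -0.3" --pt "0 0 -0.8" --pt "0 0 -0.8" --pt "0 0 -0.8" --pt "0 0 -0.8" --twist '[0,0,0,0,0]'

```text
time: 49.32
tool_pos: [677.5, -124.2, 226.8]
tcp_rot: [3.141, -0.001, 0.095]
contact_force: [0.5, 0.1, -0.2]
grip_width: 54.8
finger_force: 0.0
```

arm_command --gripper '[0,0,0,0,0]' --pt "-1 0 -0.5" --pt "-1 0 0" --pt "-1 0 0" --pt "-1 0 0" --pt "-1 0 0" --twist '[0,0,0,0,0]'

```text
time: 49.95
tool_pos: [552.2, -136.2, 238.6]
tcp_rot: [3.141, -0.001, 0.095]
contact_force: [0.3, 0.5, 0.5]
grip_width: 9.6
finger_force: 0.0
```

arm_command --gripper '[0,0,0,0,0]' --pt "-1 0 0" --pt "-1 0 0" --pt "-1 0 0" --pt "0 0 0" --pt "0 0 0" --twist '[0,0,0,0,0]'

```text
time: 50.58
tool_pos: [479.1, -143.4, 238.5]
tcp_rot: [3.141, -0.002, 0.095]
contact_force: [-0.3, 0.3, 0.6]
grip_width: 0.4
finger_force: 0.0
```

Run:
```python
from h import *
s=capture("side");t=capture("top");cv2.imwrite("pics/_s10.png",s[:,:,::-1]);cv2.imwrite("pics/_t10.png",t[:,:,::-1])
for p in((659,67),(666,-29),(674,-124)):
    for q in((p[0],p[1],188),(p[0]-60,p[1]-6,70),(p[0]+60,p[1]+6,70)):
        u=px("side",q);v=px("top",q);print(q,u,s[int(u[1]),int(u[0])],v,t[int(v[1]),int(v[0])])
P=((401.4,204.3),(367,247))
for z in(180,186):print("pad",at("top",*P[0],z),at("side",*P[1],z))
print(tri(*P),"lever root",at("top",422.3,187.1,165))
a=at("top",370+235/3.5,130+215/3.5,205);b=at("top",370+355/3.5,130+105/3.5,205);print("box edge",a,b,np.arctan2(*(a-b)[[1,0]]))
go(452,-322,220,-0.83)
```

```text
(659, 67, 188) [328.7 155.9] [77 62 34] [227.5 112. ] [61 51 47]
(599, 61, 70) [313.2 194.1] [87 87 82] [234.2 149.4] [105  98  93]
(719, 73, 70) [338.7 180.6] [99 95 83] [229.4 102.3] [62 52 46]
(666, -29, 188) [351.2 168.5] [76 73 62] [270.4 108.8] [62 53 49]
(606, -35, 70) [334.5 207.8] [87 87 81] [272.6 146.5] [129 123 117]
(726, -23, 70) [360.1 193.2] [12 17 15] [267.5  99.4] [63 53 47]
(674, -124, 188) [375.5 181.9] [79 62 47] [312.8 105.2] [65 56 52]
(614, -130, 70) [357.6 222.3] [76 78 76] [310.4 143.2] [96 91 86]
(734, -118, 70) [383.1 206.6] [17 19 14] [305.1  96.2] [64 54 47]
pad [ 451. -321.  180.] [ 458. -313.  180.]
pad [ 450. -319.  186.] [ 452. -317.  186.]
[ 451. -318.  187.] lever root [ 491. -374.  165.]
box edge [ 477. -391.  205.] [ 546. -469.  205.] 2.2950463275430435
pos [ 479. -143.  238.] yaw 0.095 q6 1.03 | twist 10.6 dp [4.55 5.62 0.72] F [-0.   0.2 -0.2] w 0.3
```

arm_command --gripper '[0,0,0,0,0]' --pt "0 0 0" --pt "0 0 0" --pt "0 0 0" --pt "0 0 0" --pt "0 0 0" --twist '[1,1,1,1,1]'

```text
time: 51.3
tool_pos: [478.9, -143.1, 237.6]
tcp_rot: [-3.141, 0.0, -0.344]
contact_force: [-0.6, 0.2, 0.3]
grip_width: 0.5
finger_force: 0.0
```

arm_command --gripper '[0,0,0,0,0]' --pt "0 0 0" --pt "0 0 0" --pt "0 0 0" --pt "0 0 0" --pt "0 0 0" --twist '[1,1,1,1,1]'

```text
time: 51.92
tool_pos: [478.9, -143.1, 237.6]
tcp_rot: [-3.141, 0.0, -0.78]
contact_force: [0.5, -0.5, 0.8]
grip_width: 0.3
finger_force: 0.0
```

arm_command --gripper '[0,0,0,0,0]' --pt "0 0 0" --pt "0 0 0" --pt "0 0 0" --pt "0 0 0" --pt "0 0 0" --twist '[0.8,0,0,0,0]'

```text
time: 52.55
tool_pos: [478.3, -143.3, 237.9]
tcp_rot: [-3.141, 0.0, -0.847]
contact_force: [0.2, -0.9, -0.3]
grip_width: 0.7
finger_force: 0.0
```

Run:
```python
from h import *
go(448,-315,175,-0.847)
```

```text
pos [ 478. -143.  238.] yaw -0.847 q6 1.97 | twist 0.0 dp [4.34 5.46 2.51] F [ 0.2 -0.9 -0.3] w 0.7
```

arm_command --gripper '[0,0,0,0,0]' --pt "0.72 0.91 0" --pt "0.72 0.91 0" --pt "0.72 0.91 0" --pt "0.72 0.91 0" --pt "0.72 0.91 0" --twist '[0,0,0,0,0]'

```text
time: 53.18
tool_pos: [452.4, -286.9, 237.9]
tcp_rot: [-3.141, -0.0, -0.847]
contact_force: [0.1, -0.2, -0.4]
grip_width: 0.6
finger_force: 0.0
```

arm_command --gripper '[0,0,0,0,0]' --pt "0.72 0.91 0" --pt "0 0 0.6" --pt "0 0 0.6" --pt "0 0 0.7" --pt "0 0 0.6" --twist '[0,0,0,0,0]'

```text
time: 53.8
tool_pos: [447.4, -313.2, 173.8]
tcp_rot: [-3.141, 0.002, -0.846]
contact_force: [-0.5, -1.1, -0.5]
grip_width: 0.3
finger_force: 0.0
```

arm_command --gripper '[0,0,0,0,0]' --pt "0 0 0.4" --pt "0 0 0.4" --pt "0 0 0.4" --pt "0 0 0" --pt "0 0 0" --twist '[0,0,0,0,0]'

```text
time: 54.42
tool_pos: [447.6, -314.6, 145.7]
tcp_rot: [-3.141, -0.0, -0.847]
contact_force: [0.4, 0.3, 2.0]
grip_width: 0.2
finger_force: 0.8
```

arm_command --gripper '[0,0,0,0,0]' --pt "0 0 0.5" --pt "0 0 0.5" --pt "0 0 0.5" --pt "0 0 0.4" --pt "0 0 0" --twist '[0,0,0,0,0]'

```text
time: 55.05
tool_pos: [447.6, -314.8, 97.3]
tcp_rot: [-3.142, -0.0, -0.847]
contact_force: [0.4, -1.0, 4.3]
grip_width: 0.4
finger_force: 2.2
```

arm_command --gripper '[0,0,0,0,0]' --pt "0 0 0.1" --pt "0 0 0.1" --pt "0 0 0.1" --pt "0 0 0" --pt "0 0 0" --twist '[0,0,0,0,0]'

```text
time: 55.68
tool_pos: [448.3, -315.4, 93.7]
tcp_rot: [-3.141, -0.004, -0.847]
contact_force: [-4.6, 4.0, 22.6]
grip_width: 0.5
finger_force: 12.1
```

arm_command --gripper '[0,0,0,0,0]' --pt "0 0 -0.6" --pt "0 0 -0.7" --pt "0 0 -0.7" --pt "0 0 -0.7" --pt "0 0 -0.7" --twist '[0,0,0,0,0]'

```text
time: 56.3
tool_pos: [447.1, -314.3, 175.6]
tcp_rot: [3.141, 0.001, -0.847]
contact_force: [0.9, -0.5, -0.2]
grip_width: 0.4
finger_force: 0.0
```

Run:
```python
from h import *
go(448,-315,93,-0.847)
t=capture("top");cv2.imwrite("pics/_t11.png",t[:,:,::-1]);s=capture("side");cv2.imwrite("pics/_s11.png",s[:,:,::-1])
z=cv2.imread("pics/_t10.png")[:,:,::-1]
d=cv2.absdiff(t,z).max(2)[140:178,405:450];print("dial diff",d.mean(),np.argwhere(d>40).mean(0)+[140,405] if (d>40).any() else None)
```

```text
pos [ 447. -314.  176.] yaw -0.847 q6 1.67 | twist -0.0 dp [ 0.04 -0.01  3.3 ] F [ 0.9 -0.5 -0.2] w 0.4
dial diff 50.350292397660816 [161.00529661 424.6875    ]
```

arm_command --gripper '[0,0,0,0,0]' --pt "0 0 0.8" --pt "0 0 0.8" --pt "0 0 0.8" --pt "0 0 0.7" --pt "0 0 0" --twist '[0,0,0,0,0]'

```text
time: 57.02
tool_pos: [447.1, -314.3, 96.7]
tcp_rot: [3.142, 0.001, -0.847]
contact_force: [-1.0, 1.9, 5.0]
grip_width: 0.4
finger_force: 2.2
```

arm_command --gripper '[0,0,0,0,0]' --pt "0 0 0.1" --pt "0 0 0.1" --pt "0 0 0.1" --pt "0 0 0" --pt "0 0 0" --twist '[0,0,0,0,0]'

```text
time: 57.65
tool_pos: [447.8, -314.9, 93.4]
tcp_rot: [-3.142, -0.003, -0.847]
contact_force: [-6.2, 4.9, 25.0]
grip_width: 0.1
finger_force: 13.0
```

arm_command --gripper '[0,0,0,0,0]' --pt "0 0 -0.6" --pt "0 0 -0.7" --pt "0 0 -0.7" --pt "0 0 -0.7" --pt "0 0 -0.7" --twist '[0,0,0,0,0]'

```text
time: 58.28
tool_pos: [447.0, -314.2, 175.2]
tcp_rot: [3.141, 0.002, -0.847]
contact_force: [0.4, 0.3, -0.8]
grip_width: 0.6
finger_force: 0.0
```

arm_command --gripper '[0,0,0,0,0]' --pt "0 0 0" --pt "0 0 0" --pt "0 0 0" --pt "0 0 0" --pt "0 0 0" --twist '[0,0,0,0,0]'

```text
time: 58.9
tool_pos: [447.4, -314.5, 175.1]
tcp_rot: [-3.142, 0.001, -0.847]
contact_force: [0.0, -0.0, 1.0]
grip_width: 0.4
finger_force: 0.0
```

arm_command --gripper '[0,0,0,0,0]' --pt "0 0 0.8" --pt "0 0 0.8" --pt "0 0 0.8" --pt "0 0 0.7" --pt "0 0 0" --twist '[0,0,0,0,0]'

```text
time: 59.52
tool_pos: [447.3, -314.4, 97.5]
tcp_rot: [-3.142, 0.001, -0.847]
contact_force: [-1.8, 1.2, 3.9]
grip_width: 0.7
finger_force: 2.3
```

arm_command --gripper '[0,0,0,0,0]' --pt "0 0 0.1" --pt "0 0 0.1" --pt "0 0 0.1" --pt "0 0 0" --pt "0 0 0" --twist '[0,0,0,0,0]'

```text
time: 60.15
tool_pos: [447.9, -315.0, 93.7]
tcp_rot: [-3.141, -0.003, -0.847]
contact_force: [-6.6, 4.2, 22.6]
grip_width: 0.5
finger_force: 11.8
```

arm_command --gripper '[0,0,0,0,0]' --pt "0 0 -0.6" --pt "0 0 -0.7" --pt "0 0 -0.7" --pt "0 0 -0.7" --pt "0 0 -0.7" --twist '[0,0,0,0,0]'

```text
time: 60.78
tool_pos: [447.6, -314.6, 176.1]
tcp_rot: [-3.141, -0.001, -0.847]
contact_force: [0.3, 0.1, 0.1]
grip_width: 0.6
finger_force: 0.0
```

arm_command --gripper '[0,0,0,0,0]' --pt "0 0 -1" --pt "0 0 -1" --pt "0 0 -1" --pt "-0.5 -1 0" --pt "-0.5 -1 0" --twist '[0,0,0,0,0]'

```text
time: 61.4
tool_pos: [468.6, -262.4, 250.7]
tcp_rot: [-3.141, -0.001, -0.848]
contact_force: [0.0, 0.0, 0.1]
grip_width: 0.2
finger_force: 0.0
```

arm_command --gripper '[0,0,0,0,0]' --pt "-0.8 -1 0" --pt "-0.8 -1 0" --pt "-0.8 -1 0" --pt "-0.8 -1 0" --pt "-0.8 -1 0" --twist '[0,0,0,0,0]'

```text
time: 62.02
tool_pos: [496.0, -104.0, 250.5]
tcp_rot: [-3.141, -0.0, -0.847]
contact_force: [0.2, 1.0, -0.2]
grip_width: 0.5
finger_force: 0.0
```

Run:
```python
from h import *
go(448,-315,93,-0.847)
t=capture("top");s=capture("side");cv2.imwrite("pics/_t12.png",t[:,:,::-1]);cv2.imwrite("pics/_s12.png",s[:,:,::-1])
k=lambda im,f:cv2.resize(im,None,fx=f,fy=f,interpolation=cv2.INTER_CUBIC)
a=k(t[80:240,160:480],2.5) # 800x400
t0=cv2.imread("pics/_t10.png")[:,:,::-1]; 
b=np.hstack([k(t0[140:180,400:450],5),k(t[140:180,400:450],5),k(s[140:220,300:420],2.5)])
print(a.shape,b.shape)
cv2.imwrite("pics/f.png",np.vstack([a,b])[:,:,::-1])
```

```text
pos [ 496. -104.  251.] yaw -0.847 q6 2.06 | twist -0.01 dp [5.05 7.03 6.3 ] F [ 0.2  1.  -0.2] w 0.5
(400, 800, 3) (200, 800, 3)
```

View pics/f.png

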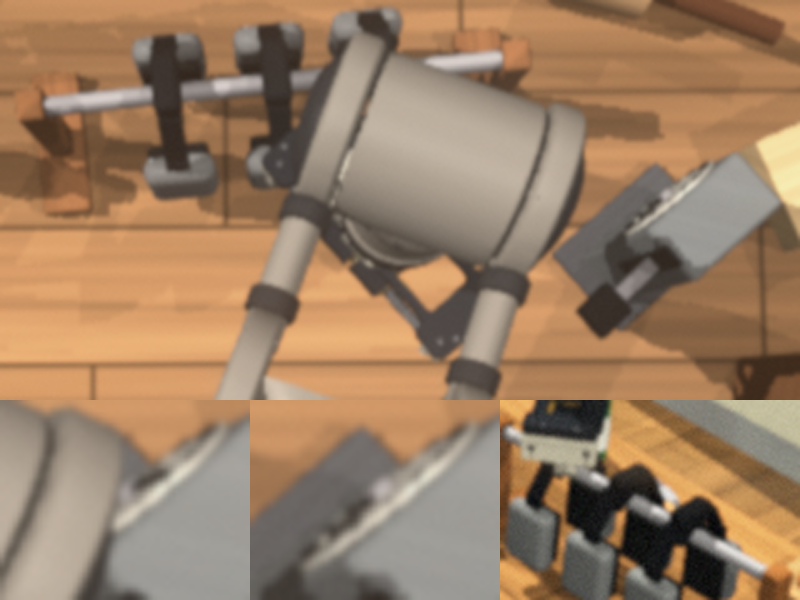

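```bash
python3 -c "
from plant import *
print(close_job())"
```

```text
the job is handed in; nothing more can be done
None
```

I hung all three ear defenders on the bar, pressed the lever down to its stop three times, and handed the job in. The pictures show all three hanging on the bar and the lever back up. I could not read the dial's pointer, because it is edge-on to the top camera; the count rests on each press reaching the stop at about 23–25 N.

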